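# Latch the coupler clamp and hold the dead-man test valve at half travel

## Task

Test the steel coupler tip on this bench: first press the clamp's sprung lever down until it clicks over and stays down by itself, and take your hand off the clamp. Only then press the round palm plunger of the test valve about half-way down, so that the gauge pointer stands between the two studs on the dial, hold it there for at least two seconds and finish while still holding it there; never push the plunger to its bottom, and leave the mallet, the elbow and the spare tip where they are.

Things in the scene. Friction and masses are not known exactly. Their poses are not given: they have to be found in the camera images.
- clamp: Clamp fixture, screwed to the bench: dark steel base plate 240 x 90 x 14 mm with a coupler tip lying in a cradle and a raised lever hinged above it. Origin: centre of the plate's underside, z up; the lever's hinge axis runs along the fixture's y through (85, 0, 85) mm, and the lever reaches from there towards -x, over the tip.
- clamp_lever (a joint): Lever angle in rad: 0 = sprung up, 0.56 rad above level (rest); 0.56 = level, fully down against its stop. An over-centre spring pushes it back up until 0.40; beyond that the spring snaps it down to 0.56 and holds it there. It takes at most about 12 N on the pad. Let go short of 0.40 it springs back up.
- lever_pad (a point): Centre of the top face of the lever's black pad (60 mm along the lever, 44 mm wide), 118 mm from the hinge axis along the lever and 10 mm above its centre line. When the lever is fully down this point is at (-33, 0, 95) mm in the clamp's frame; at rest at (-10, 0, 156) mm. x runs along the lever towards the hinge, z out of the pad's face. Nothing is in the way above it.
- valve: Test valve, screwed to the bench: dark steel base plate 220 x 100 x 14 mm carrying a 62 mm aluminium valve body with a black mushroom plunger (towards -x) and a 90 mm chrome gauge (towards +x), its white face leaning towards +x. Origin: centre of the plate's underside, z up; the plunger's axis is vertical through (-55, 0) mm.
- plunger (a joint): Plunger travel in m, downwards: 0 = up (rest), 0.024 = bottomed. A spring returns it: about 4 N to start it, 9 N at half travel (0.012), 14 N at the bottom. The pointer stands between the studs from 0.008 to 0.016.
- plunger_top (a point): Centre of the top of the plunger's round head, 52 mm across with a flat 44 mm across; at rest 134 mm above the bench. It moves down with the plunger.
- pointer_tip (a point): Tip of the gauge's black pointer, 31 mm from the dial's centre. It turns clockwise (looking at the face) by 0.1 rad for each mm of plunger travel, from 1.2 rad before the middle mark.
- gauge_mid (a point): Where the pointer's tip is at exactly half travel: the dial's middle mark, at the rim nearest the plunger, midway between two small steel studs that stand 0.4 rad to either side of it (34 mm from the dial's centre).
- mallet: Bystander: mallet lying on the bench, head 108 mm long and 60 mm across with green rubber faces, ash handle 190 mm long. Origin under the head's centre.
- elbow: Bystander: blue anodized aluminium elbow, about 75 x 75 x 34 mm, lying on the bench. Origin near its corner, on its underside.
- spare_tip: Bystander: steel male tip standing on its hexagon end, 30 mm across, 70 mm tall. Origin: centre of its underside.
Not all that is in view belongs to the job. What is shaped like the valve but green or red is not meant.

How it is judged:
By the outcome, as a careful person would: the job done as asked, in the order asked, and still so for the second after the job is handed in, while the arm keeps its last pose, push and grip.
It also fails if it takes over 48 s, if anything falls off the work surface, if the arm or the gripper's body presses on something with over 40 N, if the wrist force passes 120 N, or if a joint passes its speed limit or range.

## Robot

A 7-joint arm with a two-finger parallel gripper is mounted at the origin on the work surface. World frame = base frame: x ahead of the robot, y to its left, z up, the work surface at z = 0. Lengths are in m, angles in rad, forces in N, time in s.
With the tool pointing down it reaches from about 0.4 to 0.875 m from the base axis. Payload 4.4 kg.
Tool frame: the origin (TCP) lies at the very end of the fingers, on their centre line; the grasp point (between the pads) lies 19 mm behind it; y points along the fingers, z is the direction in which the jaws open and shut, and the axes are right-handed (so a half turn about y gives the same grasp; the last joint's range is limited). The gripper opens to 85 mm and grips with 20 to 120 N. Pads are 22 mm wide; open, the fingers measure 114 mm over their backs; the gripper's body (76 mm by 85 mm) begins 54 mm behind the grasp point. The pads swing forward as they close: fully open they stand 13 mm farther back than shut.
Start: joints at [1.254, 0.628, 0.038, 1.517, -0.027, 0.996, -0.02], TCP at [0.161, -0.63, 0.231] pointing down, gripper open.
Joint ranges: [-3.06, 3.06], [-0.37, 2.12], [-1.25, 1.32], [0.18, 2.47], [-1.1, 4.24], [0.23, 1.98], [-2.94, 2.94]. Speed limits (rad/s): [2.57, 2.57, 3.14, 3.14, 3.14, 3.14, 3.14].

## Interface

Orientations are given as [roll, pitch, yaw] about the fixed x, y, z axes, in that order (R = Rz(yaw) Ry(pitch) Rx(roll)).
In Python, from station import r gives the robot as it stands. The module is installed in compiled form; this text tells all that it offers.
- The arm moves only by the shell command python3 -m pendant 'ROWS'. ROWS is JSON, a list of rows, each an object of numbers: "dx", "dy", "dz": the shift along the tool's x, y, z as a fraction of full scale; "ax", "ay", "az": the turn, a rotation vector about the tool's x, y, z as a fraction of full scale; "hand": the closure, from -1 (fully open) to 1 (shut), so that 0 is half open. In form: [{"dx": .., "dy": .., "dz": .., "ax": .., "ay": .., "az": .., "hand": ..}, ...]. A call has 1 to 12 rows; each row shifts and turns the pose as measured when the row begins, along the tool's axes as they then stand; what a row does not reach is not made up. Full scale, the value 1, is 5 cm for a shift and 5 degrees for a turn. A row lasts 1/10 s, in which the tool goes at most 50 mm and 8.59 degrees, less where a joint would pass 70% of its speed; a pose out of reach is approached as far as the arm can. A call with a number of a shift or a turn outside -1 to 1 is refused whole. A call with a gripper value outside its range is refused whole. The fingers move at their own pace and stop on an object; the grip force is fixed at half the most. Time passes only in rows, so rows that do not move let the fingers close. It gives the time, the measured TCP pose, the force and the opening at its end, in the units of the state.
- r.read_state(): the state, without advancing time (a new reading comes with each control period).
- r.camera(name): name is "side" or "top"; returns the picture (420x560x3 uint8, red, green, blue); there is no depth.
- r.camera_model(name): a dict with "fx", "fy", "cx", "cy" (pixels), "R" (3x3) and "t" (3): a world point X has camera coordinates R X + t. Camera axes: x right, y down, z forward; pixel columns grow to the right and rows downward; lengths in m; the calibration is good to about 2 mm. A picture is of the moment at which its call begins. camera_model takes no time and is no camera call.
- r.hand_in(): hands the job in, once; it reports no verdict.
The state is a dict: "time_s": time; "q": joint angles; "joint_vel": joint speeds; "joint_torque": joint torques, N m; "position": TCP position; "eef_rot": TCP orientation; "ft_force": force on the tool from outside, world axes, zero at the start; "torque": the same for the moment, N m; "opening": finger opening in m.
Only numpy, scipy, OpenCV 4.12 (cv2) and the standard library are available. Lean on these libraries where they do the work, as an engineer would, in place of code of your own. Each camera call takes 0.05 s, during which the arm holds its last target. There are 200 camera calls.

## Working session

There is one attempt and no reset: what is moved stays moved. The work goes in short steps, Python scripts to look and compute and a shell command to move; the robot and the scene stay as the last step left them, time stands still between calls to the robot, and variables do not carry over. Pictures are saved under pics/ and viewed, about 8 in all and at most 12, crops included, and the job is handed in when it is done.

```bash
mkdir -p pics; python3 - <<'E'
from station import r
import cv2
for n in("top","side"):
    cv2.imwrite(f"pics/{n}0.png",r.camera(n)[:,:,::-1])
    m=r.camera_model(n); print(n,m)
s=r.read_state(); print(s)
E
```

```text
top {'fx': 449.7478386644502, 'fy': 449.7478386644502, 'cx': 278.3555944409838, 'cy': 206.58587623457896, 'R': array([[-0.01644114, -0.99984765,  0.00586298],
       [-0.99001218,  0.01545769, -0.14013184],
       [ 0.14001987, -0.00810835, -0.99011549]]), 't': array([0.09163499, 0.58930238, 1.29311538])}
side {'fx': 426.4881139942402, 'fy': 426.4881139942402, 'cx': 275.88665298082225, 'cy': 212.3487566105722, 'R': array([[ 0.91503676, -0.40333562,  0.00530101],
       [-0.19692834, -0.45815812, -0.86678161],
       [ 0.3520326 ,  0.79209312, -0.49865974]]), 't': array([-0.49849399,  0.26202094,  1.24739145])}
{'time_s': 0.1, 'q': array([ 1.25423331,  0.62927883,  0.03841892,  1.51829044, -0.02701028,
        0.99630385, -0.01998298]), 'joint_vel': array([-0.00083551, -0.00321943,  0.00083459, -0.00373368,  0.00030643,
       -0.00091144,  0.00095534]), 'joint_torque': array([ 2.69431737e-03, -5.64533579e+01,  1.23022299e+00, -1.93974102e+01,
        1.11982445e-02,  5.41817091e-03,  1.76019626e-05]), 'position': array([ 0.16119624, -0.62909901,  0.23045707]), 'eef_rot': array([-1.57255990e+00,  4.02990216e-06, -2.89079782e+00]), 'ft_force': array([ 0.39577452, -0.74518382, -0.0119455 ]), 'torque': array([-0.00020151,  0.02212809,  0.00875825]), 'opening': 0.08545986732915758}
```

View pics/top0.png

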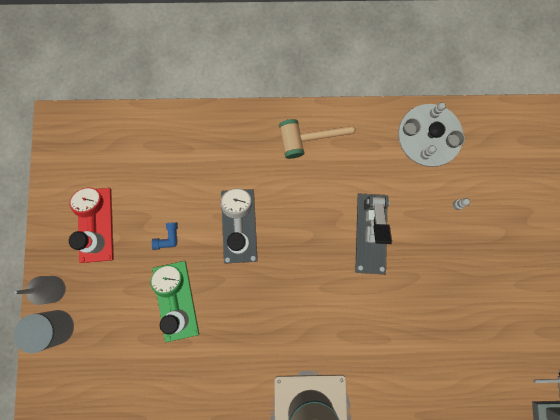

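View pics/side0.png

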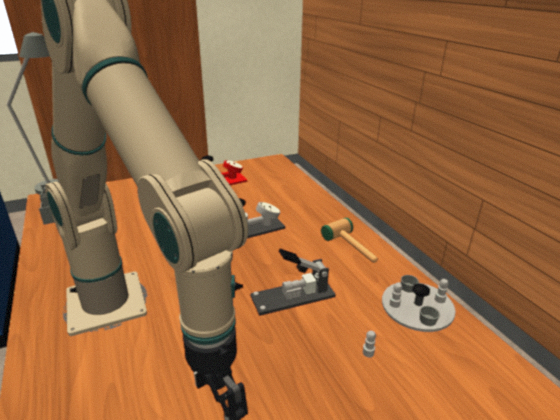

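The top view shows the dark-based valve (plunger near (236,242), gauge (236,202)), with the clamp at (372,234) and its lever pad at (382,234). Both fixtures have +x pointing away from the robot.

```bash
cat > h.py <<'E'
import numpy as np,cv2
from station import r
from scipy.spatial.transform import Rotation as Ro
def cast(n,uv,z):
    m=r.camera_model(n);R,t=m["R"],m["t"];C=-R.T@t
    d=R.T@np.array([(uv[0]-m["cx"])/m["fx"],(uv[1]-m["cy"])/m["fy"],1]);return C+d*(z-C[2])/d[2]
def proj(n,X):
    m=r.camera_model(n);c=m["R"]@np.array(X)+m["t"];return np.array([m["fx"]*c[0]/c[2]+m["cx"],m["fy"]*c[1]/c[2]+m["cy"]])
def togo(X):  # shift to world X in full-scale units of tool axes
    s=r.read_state();T=Ro.from_euler("xyz",s["eef_rot"]).as_matrix()
    print("t",s["time_s"],"pos",s["position"].round(4),"rot",s["eef_rot"].round(3),"F",s["ft_force"].round(1))
    print("full-scale units",(T.T@(np.array(X)-s["position"])/.05).round(2))
E
python3 - <<'E'
from h import *
im=cv2.imread("pics/top0.png");g=im.max(2);
sat=im.max(2).astype(int)-im.min(2)
def comp(mask,box):
    x0,y0,x1,y1=box;k=np.zeros_like(mask);k[y0:y1,x0:x1]=mask[y0:y1,x0:x1]
    n,l,st,c=cv2.connectedComponentsWithStats(k);i=1+st[1:,4].argmax();return st[i],c[i],(l==i).astype(np.uint8)
plate=((sat<40)&(g<245)).astype(np.uint8)
O={}
for nm,b in (("clamp",(345,180,400,285)),("valve",(212,180,265,275))):
    st,c,l=comp(plate,b);rc=cv2.minAreaRect(cv2.findNonZero(l));print(nm,st,rc)
    P=np.array([cast("top",p,.014) for p in cv2.boxPoints(rc)]);print(P.round(3).tolist(),P.mean(0).round(3))
blk=(g<35).astype(np.uint8)
for nm,b,z in (("pad",(365,215,400,250),.156),("plunger",(220,228,252,258),.134)):
    st,c,l=comp(blk,b);print(nm,st,c,cast("top",c,z).round(4))
big=cv2.hconcat([cv2.resize(im[180:285,x:x+100],None,fx=4,fy=4,interpolation=cv2.INTER_CUBIC) for x in(190,325)])
cv2.imwrite("pics/z.png",big)
E
```

```text
clamp [ 355  194   37   80 2459] ((373.6981201171875, 233.5565948486328), (35.213775634765625, 79.08941650390625), 1.9091525077819824)
[[0.393, -0.142, 0.014], [0.631, -0.159, 0.014], [0.626, -0.266, 0.014], [0.388, -0.246, 0.014]] [ 0.51  -0.203  0.014]
valve [ 221  189   36   74 2403] ((238.45094299316406, 225.3717041015625), (73.23516082763672, 33.272911071777344), 87.51044464111328)
[[0.65, 0.258, 0.014], [0.653, 0.157, 0.014], [0.431, 0.149, 0.014], [0.429, 0.248, 0.014]] [0.541 0.203 0.014]
pad [374 222  17  22 259] [381.67953668 233.31274131] [ 0.4975 -0.1936  0.156 ]
plunger [235 249   5   2   5] [237.  249.6] [0.4612 0.1974 0.134 ]
```

View pics/z.png

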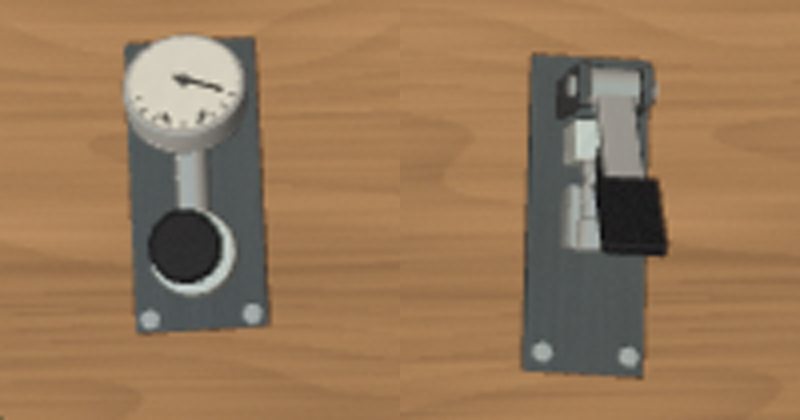

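The crop shows the gauge and the plunger disc clearly, with the disc centred at px (236.5,241.5). The pad is centred near (382.7,233.5), and its plate is turned only slightly.

```bash
python3 - <<'E'
from h import *
a=cast("top",(355.75,272.5),.014);b=cast("top",(357.5,193.25),.014);c=cast("top",(385.75,274.25),.014)
print("clamp",a,b,c)
d=(b-a)/np.linalg.norm(b-a);pad=cast("top",(382.7,233.5),.156);print("yaw",np.arctan2(d[1],d[0]),"mid",(b+c)/2,"pad",pad,"from plate",(b+c)/2-.010*d)
X=((b+c)/2-.010*d+pad)/2-.014*d;print("press",X)
P=cast("top",(236.5,241.5),.134);print("plunger",P)
togo([X[0],X[1],.24]);togo([P[0],P[1],.24])
E
```

```text
clamp [ 0.39330611 -0.14458898  0.014     ] [ 0.63177719 -0.15960587  0.014     ] [ 0.3866995  -0.23352826  0.014     ]
yaw -0.06288850076442992 mid [ 0.50923834 -0.19656707  0.014     ] pad [ 0.49697069 -0.19634063  0.156     ] from plate [ 0.49925811 -0.1959386   0.014     ]
press [ 0.48414208 -0.19525976  0.085     ]
plunger [0.48320876 0.19864899 0.134     ]
t 0.1 pos [ 0.1612 -0.6291  0.2305] rot [-1.573  0.    -2.891] F [ 0.4 -0.7 -0. ]
full-scale units [-8.41 -0.18 -6.8 ]
t 0.1 pos [ 0.1612 -0.6291  0.2305] rot [-1.573  0.    -2.891] F [ 0.4 -0.7 -0. ]
full-scale units [-10.35  -0.17 -14.44]
```

```bash
python3 -m pendant '[{"dx":-0.7,"dz":-0.57,"dy":-0.02,"hand":1},{"dx":-0.7,"dz":-0.57,"dy":-0.02,"hand":1},{"dx":-0.7,"dz":-0.57,"dy":-0.02,"hand":1},{"dx":-0.7,"dz":-0.57,"dy":-0.02,"hand":1},{"dx":-0.7,"dz":-0.57,"dy":-0.02,"hand":1},{"dx":-0.7,"dz":-0.57,"dy":-0.02,"hand":1},{"dx":-0.7,"dz":-0.57,"dy":-0.02,"hand":1},{"dx":-0.7,"dz":-0.57,"dy":-0.02,"hand":1},{"dx":-0.7,"dz":-0.57,"dy":-0.02,"hand":1},{"dx":-0.7,"dz":-0.57,"dy":-0.02,"hand":1},{"dx":-0.7,"dz":-0.57,"dy":-0.02,"hand":1},{"hand":1}]'
python3 -c "
from h import *
togo([.4841,-.1955,.18])"
```

```text
t 0.1 pos [ 0.1612 -0.6291  0.2305] rot [-1.573  0.    -2.891] F [ 0.4 -0.7 -0. ]
full-scale units [-8.41  1.02 -6.8 ]schema error: expected keys dx, dy, dz, ax, ay, az, hand
```

```bash
python3 -m pendant '[{"dx":-0.7,"dy":-0.02,"dz":-0.57,"ax":0,"ay":0,"az":0,"hand":1},{"dx":-0.7,"dy":-0.02,"dz":-0.57,"ax":0,"ay":0,"az":0,"hand":1},{"dx":-0.7,"dy":-0.02,"dz":-0.57,"ax":0,"ay":0,"az":0,"hand":1},{"dx":-0.7,"dy":-0.02,"dz":-0.57,"ax":0,"ay":0,"az":0,"hand":1},{"dx":-0.7,"dy":-0.02,"dz":-0.57,"ax":0,"ay":0,"az":0,"hand":1},{"dx":-0.7,"dy":-0.02,"dz":-0.57,"ax":0,"ay":0,"az":0,"hand":1},{"dx":-0.7,"dy":-0.02,"dz":-0.57,"ax":0,"ay":0,"az":0,"hand":1},{"dx":-0.7,"dy":-0.02,"dz":-0.57,"ax":0,"ay":0,"az":0,"hand":1},{"dx":-0.7,"dy":-0.02,"dz":-0.57,"ax":0,"ay":0,"az":0,"hand":1},{"dx":-0.7,"dy":-0.02,"dz":-0.57,"ax":0,"ay":0,"az":0,"hand":1},{"dx":-0.7,"dy":-0.02,"dz":-0.57,"ax":0,"ay":0,"az":0,"hand":1},{"dx":0,"dy":0,"dz":0,"ax":0,"ay":0,"az":0,"hand":1}]'
python3 -c "
from h import *
togo([.4841,-.1955,.19])"
```

```text
time_s: 1.3
position: [0.4652, -0.2146, 0.2362]
eef_rot: [-1.578, -0.004, -2.895]
ft_force: [-0.3, 0.1, 0.8]
opening: -0.0002
t 1.3 pos [ 0.4652 -0.2146  0.2362] rot [-1.578 -0.004 -2.895] F [-0.3  0.1  0.8]
full-scale units [-0.46  0.92 -0.27]
```

```bash
python3 -m pendant '[{"dx":-0.25,"dy":0.2,"dz":-0.15,"ax":0,"ay":0,"az":0,"hand":1},{"dx":-0.22,"dy":0.4,"dz":-0.13,"ax":0,"ay":0,"az":0,"hand":1},{"dx":0,"dy":0.35,"dz":0,"ax":0,"ay":0,"az":0,"hand":1},{"dx":0,"dy":0,"dz":0,"ax":0,"ay":0,"az":0,"hand":1}]'
python3 -c "
from h import *
togo([.4841,-.1955,.10])
cv2.imwrite('pics/s1.png',cv2.resize(r.camera('side')[180:390,150:430,::-1],None,fx=2.5,fy=2.5))"
```

```text
time_s: 1.7
position: [0.4853, -0.1928, 0.187]
eef_rot: [-1.578, -0.004, -2.89]
ft_force: [-0.5, 0.3, -0.5]
opening: -0.0
t 1.7 pos [ 0.4853 -0.1928  0.187 ] rot [-1.578 -0.004 -2.89 ] F [-0.5  0.3 -0.5]
full-scale units [0.03 1.74 0.06]
```

View pics/s1.png

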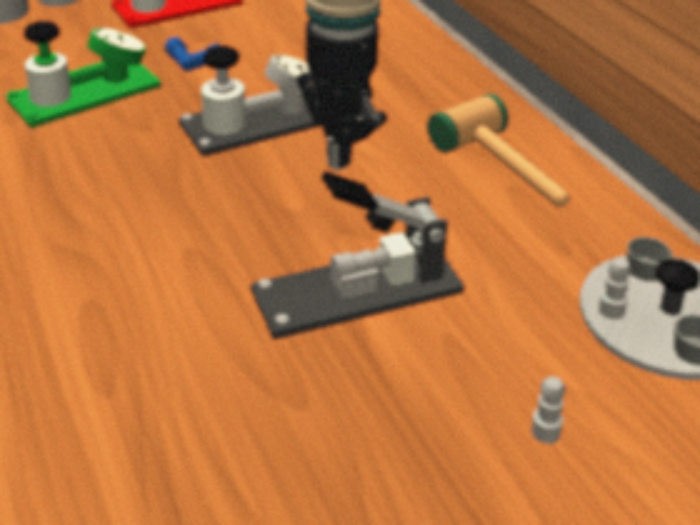

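The closed fingers (crop px (340,165)) stand just above the outer half of the raised pad (345,187). Next I press straight down.

```bash
python3 -m pendant '[{"dx":0,"dy":0.2,"dz":0,"ax":0,"ay":0,"az":0,"hand":1},{"dx":0,"dy":0.2,"dz":0,"ax":0,"ay":0,"az":0,"hand":1},{"dx":0,"dy":0.2,"dz":0,"ax":0,"ay":0,"az":0,"hand":1},{"dx":0,"dy":0.2,"dz":0,"ax":0,"ay":0,"az":0,"hand":1},{"dx":0,"dy":0.2,"dz":0,"ax":0,"ay":0,"az":0,"hand":1},{"dx":0,"dy":0.2,"dz":0,"ax":0,"ay":0,"az":0,"hand":1},{"dx":0,"dy":0.2,"dz":0,"ax":0,"ay":0,"az":0,"hand":1}]'
python3 -c "
from h import *
togo([.4841,-.1955,.10])"
```

```text
time_s: 2.45
position: [0.4902, -0.1972, 0.1211]
eef_rot: [-1.568, 0.01, -2.896]
ft_force: [-0.0, 0.3, 0.9]
opening: 0.0003
t 2.45 pos [ 0.4902 -0.1972  0.1211] rot [-1.568  0.01  -2.896] F [-0.   0.3  0.9]
full-scale units [ 0.11  0.42 -0.06]
```

```bash
python3 -m pendant '[{"dx":0.05,"dy":0.14,"dz":0,"ax":0,"ay":0,"az":0,"hand":1},{"dx":0.05,"dy":0.14,"dz":0,"ax":0,"ay":0,"az":0,"hand":1},{"dx":0,"dy":0.14,"dz":0,"ax":0,"ay":0,"az":0,"hand":1},{"dx":0,"dy":0.1,"dz":0,"ax":0,"ay":0,"az":0,"hand":1},{"dx":0,"dy":0,"dz":0,"ax":0,"ay":0,"az":0,"hand":1}]'
python3 -c "
from h import *
togo([.4841,-.1955,.10])
cv2.imwrite('pics/s2.png',cv2.resize(r.camera('side')[180:390,150:430,::-1],None,fx=2.5,fy=2.5))"
```

```text
time_s: 2.95
position: [0.4849, -0.1993, 0.0955]
eef_rot: [-1.568, 0.01, -2.897]
ft_force: [-0.0, 0.7, 0.4]
opening: -0.0005
t 2.95 pos [ 0.4849 -0.1993  0.0955] rot [-1.568  0.01  -2.897] F [-0.   0.7  0.4]
full-scale units [-0.   -0.09 -0.08]
```

View pics/s2.png

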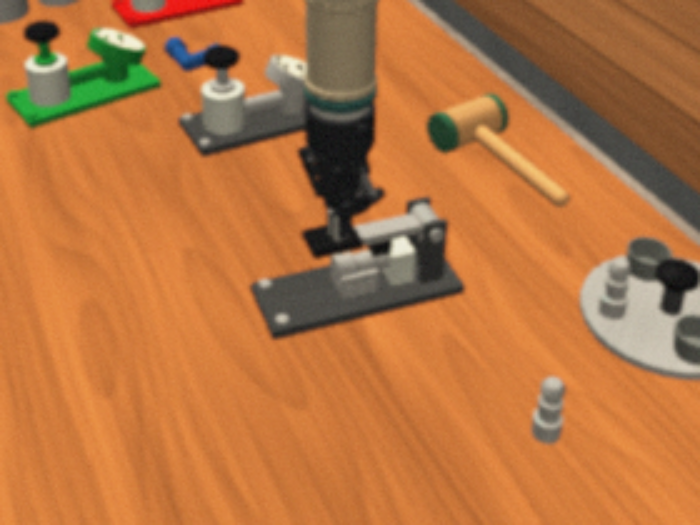

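The lever now looks level and fully down, with almost no force on the hand. I lift clear and look again.

```bash
python3 -m pendant '[{"dx":0,"dy":-0.4,"dz":0,"ax":0,"ay":0,"az":0,"hand":1},{"dx":0,"dy":-0.9,"dz":0,"ax":0,"ay":0,"az":0,"hand":1},{"dx":0,"dy":-0.9,"dz":0,"ax":0,"ay":0,"az":0,"hand":1},{"dx":0,"dy":-0.6,"dz":0,"ax":0,"ay":0,"az":0,"hand":1},{"dx":0,"dy":0,"dz":0,"ax":0,"ay":0,"az":0,"hand":1}]'
python3 -c "
from h import *
togo([.4832,.1986,.22])
cv2.imwrite('pics/s3.png',cv2.resize(r.camera('side')[180:390,150:430,::-1],None,fx=2.5,fy=2.5))"
```

```text
time_s: 3.5
position: [0.4837, -0.1994, 0.2381]
eef_rot: [-1.569, 0.009, -2.897]
ft_force: [0.7, 0.0, -0.1]
opening: 0.0
t 3.5 pos [ 0.4837 -0.1994  0.2381] rot [-1.569  0.009 -2.897] F [ 0.7  0.  -0.1]
full-scale units [-1.91  0.36 -7.73]
```

View pics/s3.png

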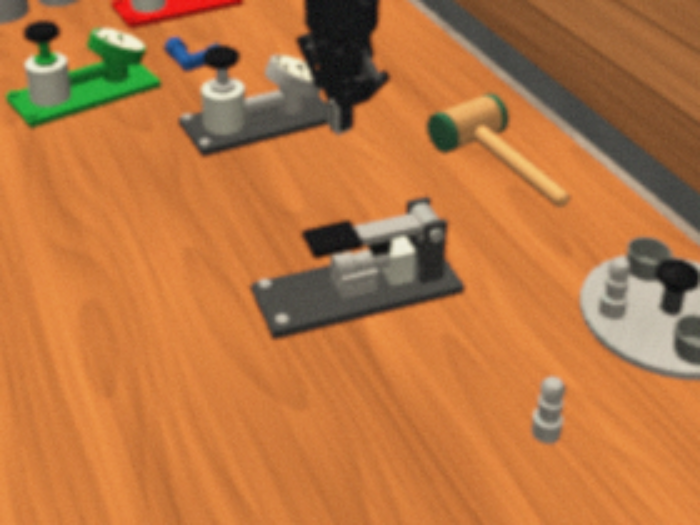

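The lever stays down by itself with the hand well above it. On to the valve.

```bash
python3 -m pendant '[{"dx":-0.17,"dy":0,"dz":-0.7,"ax":0,"ay":0,"az":0,"hand":1},{"dx":-0.17,"dy":0,"dz":-0.7,"ax":0,"ay":0,"az":0,"hand":1},{"dx":-0.17,"dy":0,"dz":-0.7,"ax":0,"ay":0,"az":0,"hand":1},{"dx":-0.17,"dy":0,"dz":-0.7,"ax":0,"ay":0,"az":0,"hand":1},{"dx":-0.17,"dy":0,"dz":-0.7,"ax":0,"ay":0,"az":0,"hand":1},{"dx":-0.17,"dy":0,"dz":-0.7,"ax":0,"ay":0,"az":0,"hand":1},{"dx":-0.17,"dy":0,"dz":-0.7,"ax":0,"ay":0,"az":0,"hand":1},{"dx":-0.17,"dy":0,"dz":-0.7,"ax":0,"ay":0,"az":0,"hand":1},{"dx":-0.17,"dy":0,"dz":-0.7,"ax":0,"ay":0,"az":0,"hand":1},{"dx":-0.17,"dy":0,"dz":-0.7,"ax":0,"ay":0,"az":0,"hand":1},{"dx":-0.17,"dy":0,"dz":-0.7,"ax":0,"ay":0,"az":0,"hand":1},{"dx":0,"dy":0,"dz":0,"ax":0,"ay":0,"az":0,"hand":1}]'
python3 -c "
from h import *
togo([.4832,.1986,.15])"
```

```text
time_s: 4.75
position: [0.4724, 0.2099, 0.2169]
eef_rot: [-1.573, -0.021, -2.902]
ft_force: [-0.1, 0.4, 0.8]
opening: -0.0004
t 4.75 pos [0.4724 0.2099 0.2169] rot [-1.573 -0.021 -2.902] F [-0.1  0.4  0.8]
full-scale units [-0.18  1.33  0.27]
```

```bash
python3 -m pendant '[{"dx":-0.1,"dy":0.3,"dz":0.15,"ax":0,"ay":0,"az":0,"hand":1},{"dx":-0.08,"dy":0.4,"dz":0.12,"ax":0,"ay":0,"az":0,"hand":1},{"dx":0,"dy":0.4,"dz":0,"ax":0,"ay":0,"az":0,"hand":1},{"dx":0,"dy":0.1,"dz":0,"ax":0,"ay":0,"az":0,"hand":1},{"dx":0,"dy":0,"dz":0,"ax":0,"ay":0,"az":0,"hand":1}]'
python3 -c "
from h import *
togo([.4832,.1986,.122])
a=cv2.resize(r.camera('top')[175:275,200:290,::-1],None,fx=4.4,fy=4.4,interpolation=2)
b=cv2.resize(r.camera('side')[170:270,190:280,::-1],None,fx=4.4,fy=4.4,interpolation=2)
cv2.imwrite('pics/v1.png',cv2.hconcat([a,b]))"
```

```text
time_s: 5.25
position: [0.4795, 0.1973, 0.1482]
eef_rot: [-1.57, -0.032, -2.898]
ft_force: [0.2, -0.5, -0.4]
opening: -0.0001
t 5.25 pos [0.4795 0.1973 0.1482] rot [-1.57  -0.032 -2.898] F [ 0.2 -0.5 -0.4]
full-scale units [-0.1   0.52 -0.01]
```

View pics/v1.png

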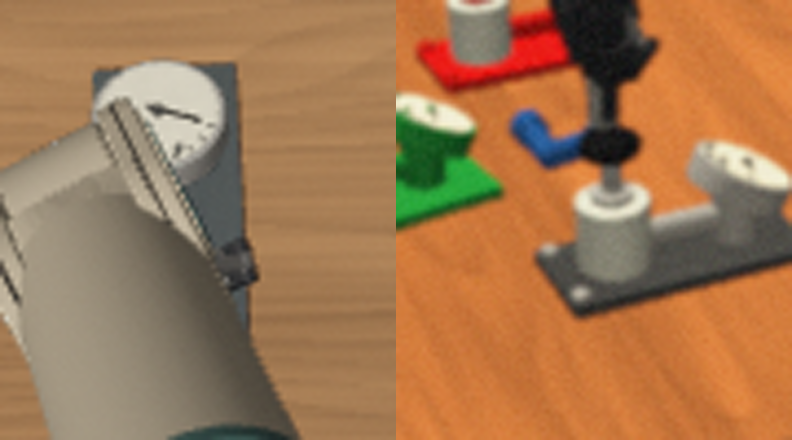

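The fingers stand over the plunger head in the side crop at (608,125). The gauge pointer is visible in the top crop, though the arm covers part of the dial. Next is a slow press.

```bash
python3 -m pendant '[{"dx":-0.04,"dy":0.1,"dz":0,"ax":0,"ay":0,"az":0,"hand":1},{"dx":-0.04,"dy":0.1,"dz":0,"ax":0,"ay":0,"az":0,"hand":1},{"dx":0,"dy":0.1,"dz":0,"ax":0,"ay":0,"az":0,"hand":1},{"dx":0,"dy":0.1,"dz":0,"ax":0,"ay":0,"az":0,"hand":1},{"dx":0,"dy":0,"dz":0,"ax":0,"ay":0,"az":0,"hand":1}]'
python3 -c "
from h import *
togo([.4832,.1986,.122])"
```

```text
time_s: 5.85
position: [0.4857, 0.1995, 0.1305]
eef_rot: [-1.572, -0.024, -2.898]
ft_force: [-0.9, -0.1, 4.3]
opening: -0.0003
t 5.85 pos [0.4857 0.1995 0.1305] rot [-1.572 -0.024 -2.898] F [-0.9 -0.1  4.3]
full-scale units [0.05 0.17 0.01]
```

```bash
python3 -m pendant '[{"dx":0,"dy":0.09,"dz":0,"ax":0,"ay":0,"az":0,"hand":1},{"dx":0,"dy":0.09,"dz":0,"ax":0,"ay":0,"az":0,"hand":1},{"dx":0,"dy":0,"dz":0,"ax":0,"ay":0,"az":0,"hand":1},{"dx":0,"dy":0,"dz":0,"ax":0,"ay":0,"az":0,"hand":1}]'
python3 -c "
from h import *
togo([.4832,.1986,.122])"
```

```text
time_s: 6.25
position: [0.4858, 0.1995, 0.1234]
eef_rot: [-1.572, -0.022, -2.898]
ft_force: [-1.3, -0.8, 7.9]
opening: -0.0002
t 6.25 pos [0.4858 0.1995 0.1234] rot [-1.572 -0.022 -2.898] F [-1.3 -0.8  7.9]
full-scale units [0.05 0.03 0.01]
```

```bash
python3 -m pendant '[{"dx":0,"dy":0.03,"dz":0,"ax":0,"ay":0,"az":0,"hand":1},{"dx":0,"dy":0,"dz":0,"ax":0,"ay":0,"az":0,"hand":1},{"dx":0,"dy":0,"dz":0,"ax":0,"ay":0,"az":0,"hand":1},{"dx":0,"dy":0,"dz":0,"ax":0,"ay":0,"az":0,"hand":1},{"dx":0,"dy":0,"dz":0,"ax":0,"ay":0,"az":0,"hand":1}]'
python3 -c "
from h import *
togo([.4832,.1986,.122])
a=cv2.resize(r.camera('top')[175:235,205:265,::-1],None,fx=6.6,fy=6.6,interpolation=2)
b=cv2.resize(r.camera('side')[180:240,220:280,::-1],None,fx=6.6,fy=6.6,interpolation=2)
cv2.imwrite('pics/v2.png',cv2.hconcat([a,b]))"
```

```text
time_s: 6.75
position: [0.4858, 0.1995, 0.1254]
eef_rot: [-1.572, -0.02, -2.898]
ft_force: [-0.9, 0.1, 6.0]
opening: 0.0003
t 6.75 pos [0.4858 0.1995 0.1254] rot [-1.572 -0.02  -2.898] F [-0.9  0.1  6. ]
full-scale units [0.05 0.07 0.01]
```

View pics/v2.png

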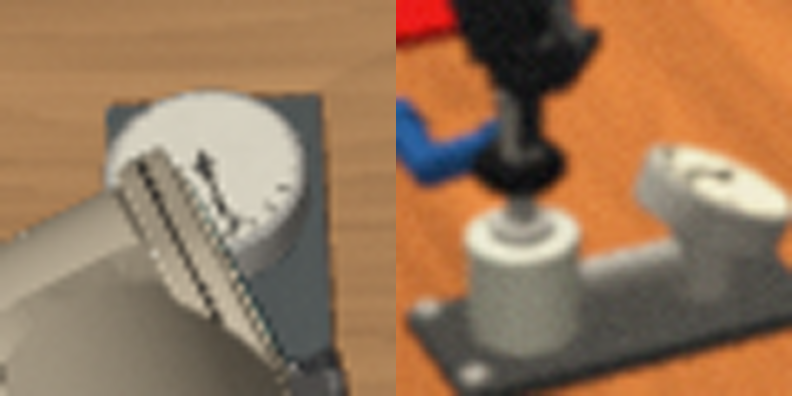

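A row that doesn't move lets the arm yield slightly under the spring, and the pointer is now near the first stud. I go a bit deeper and put a small downward bias in the holding rows.

```bash
python3 -m pendant '[{"dx":0,"dy":0.07,"dz":0,"ax":0,"ay":0,"az":0,"hand":1},{"dx":0,"dy":0.05,"dz":0,"ax":0,"ay":0,"az":0,"hand":1},{"dx":0,"dy":0.015,"dz":0,"ax":0,"ay":0,"az":0,"hand":1},{"dx":0,"dy":0.015,"dz":0,"ax":0,"ay":0,"az":0,"hand":1}]'; python3 -m pendant '[{"dx":0,"dy":0.015,"dz":0,"ax":0,"ay":0,"az":0,"hand":1},{"dx":0,"dy":0.015,"dz":0,"ax":0,"ay":0,"az":0,"hand":1},{"dx":0,"dy":0.015,"dz":0,"ax":0,"ay":0,"az":0,"hand":1},{"dx":0,"dy":0.015,"dz":0,"ax":0,"ay":0,"az":0,"hand":1}]'
```

```text
time_s: 7.25
position: [0.4858, 0.1995, 0.1208]
eef_rot: [-1.572, -0.019, -2.898]
ft_force: [-1.5, -0.7, 8.4]
opening: -0.0004
time_s: 7.65
position: [0.4858, 0.1995, 0.121]
eef_rot: [-1.572, -0.017, -2.898]
ft_force: [-1.5, -0.2, 8.4]
opening: -0.0001
```

```bash
python3 -m pendant '[{"dx":0,"dy":0.015,"dz":0,"ax":0,"ay":0,"az":0,"hand":1},{"dx":0,"dy":0.015,"dz":0,"ax":0,"ay":0,"az":0,"hand":1},{"dx":0,"dy":0.015,"dz":0,"ax":0,"ay":0,"az":0,"hand":1},{"dx":0,"dy":0.015,"dz":0,"ax":0,"ay":0,"az":0,"hand":1},{"dx":0,"dy":0.015,"dz":0,"ax":0,"ay":0,"az":0,"hand":1},{"dx":0,"dy":0.015,"dz":0,"ax":0,"ay":0,"az":0,"hand":1},{"dx":0,"dy":0.015,"dz":0,"ax":0,"ay":0,"az":0,"hand":1},{"dx":0,"dy":0.015,"dz":0,"ax":0,"ay":0,"az":0,"hand":1},{"dx":0,"dy":0.015,"dz":0,"ax":0,"ay":0,"az":0,"hand":1},{"dx":0,"dy":0.015,"dz":0,"ax":0,"ay":0,"az":0,"hand":1}]'
python3 -c "
from h import *
a=cv2.resize(r.camera('top')[175:235,205:265,::-1],None,fx=6.6,fy=6.6,interpolation=2)
b=cv2.resize(r.camera('side')[180:240,220:280,::-1],None,fx=6.6,fy=6.6,interpolation=2)
cv2.imwrite('pics/v3.png',cv2.hconcat([a,b]))
togo([.4832,.1986,.122])"
```

```text
time_s: 8.65
position: [0.4857, 0.1995, 0.1215]
eef_rot: [-1.572, -0.013, -2.898]
ft_force: [-1.7, -0.9, 6.6]
opening: 0.0001
t 8.75 pos [0.4858 0.1995 0.1215] rot [-1.572 -0.013 -2.898] F [-2.1 -1.4  7.3]
full-scale units [ 0.05 -0.01  0.01]
```

View pics/v3.png

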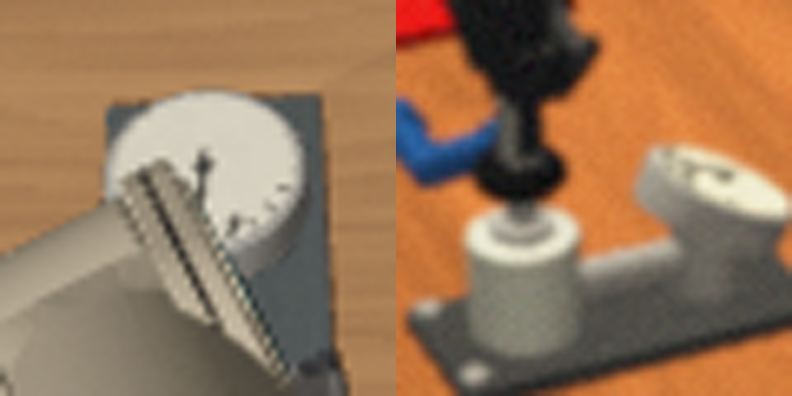

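The pointer hangs from (205,155) almost straight down towards the middle mark, clear of the stud at (235,222). I hold it another 2 s and hand in.

```bash
python3 -m pendant '[{"dx":0,"dy":0.016,"dz":0,"ax":0,"ay":0,"az":0,"hand":1},{"dx":0,"dy":0.016,"dz":0,"ax":0,"ay":0,"az":0,"hand":1},{"dx":0,"dy":0.016,"dz":0,"ax":0,"ay":0,"az":0,"hand":1},{"dx":0,"dy":0.016,"dz":0,"ax":0,"ay":0,"az":0,"hand":1},{"dx":0,"dy":0.016,"dz":0,"ax":0,"ay":0,"az":0,"hand":1},{"dx":0,"dy":0.016,"dz":0,"ax":0,"ay":0,"az":0,"hand":1},{"dx":0,"dy":0.016,"dz":0,"ax":0,"ay":0,"az":0,"hand":1},{"dx":0,"dy":0.016,"dz":0,"ax":0,"ay":0,"az":0,"hand":1},{"dx":0,"dy":0.016,"dz":0,"ax":0,"ay":0,"az":0,"hand":1},{"dx":0,"dy":0.016,"dz":0,"ax":0,"ay":0,"az":0,"hand":1}]'; python3 -m pendant '[{"dx":0,"dy":0.016,"dz":0,"ax":0,"ay":0,"az":0,"hand":1},{"dx":0,"dy":0.016,"dz":0,"ax":0,"ay":0,"az":0,"hand":1},{"dx":0,"dy":0.016,"dz":0,"ax":0,"ay":0,"az":0,"hand":1},{"dx":0,"dy":0.016,"dz":0,"ax":0,"ay":0,"az":0,"hand":1},{"dx":0,"dy":0.016,"dz":0,"ax":0,"ay":0,"az":0,"hand":1},{"dx":0,"dy":0.016,"dz":0,"ax":0,"ay":0,"az":0,"hand":1},{"dx":0,"dy":0.016,"dz":0,"ax":0,"ay":0,"az":0,"hand":1},{"dx":0,"dy":0.016,"dz":0,"ax":0,"ay":0,"az":0,"hand":1},{"dx":0,"dy":0.016,"dz":0,"ax":0,"ay":0,"az":0,"hand":1},{"dx":0,"dy":0.016,"dz":0,"ax":0,"ay":0,"az":0,"hand":1}]'
python3 -c "
from h import *
a=cv2.resize(r.camera('top')[175:235,205:265,::-1],None,fx=6.6,fy=6.6,interpolation=2)
b=cv2.resize(r.camera('side')[180:330,210:360,::-1],None,fx=2.64,fy=2.64,interpolation=2)
cv2.imwrite('pics/v4.png',cv2.hconcat([a,b]))"
```

```text
time_s: 9.75
position: [0.4857, 0.1995, 0.1213]
eef_rot: [-1.572, -0.008, -2.898]
ft_force: [-1.7, -1.4, 8.2]
opening: -0.0001
time_s: 10.75
position: [0.4857, 0.1995, 0.1212]
eef_rot: [-1.572, -0.004, -2.898]
ft_force: [-1.5, -0.2, 8.2]
opening: -0.0001
```

View pics/v4.png

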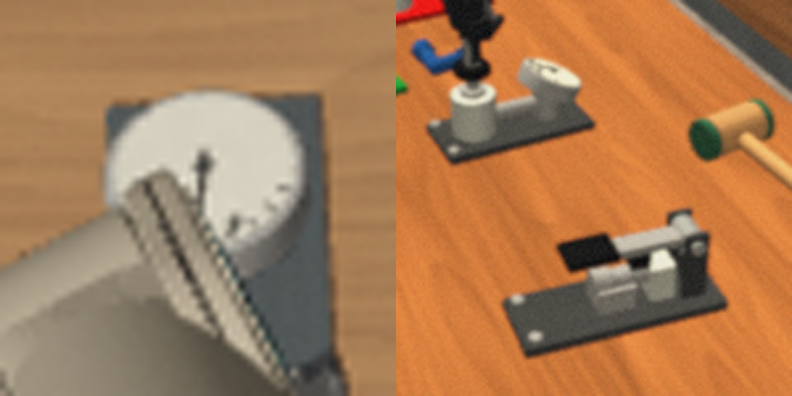

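The pointer is still near the middle mark and the clamp lever is still level at (590,250). The plunger has been held for more than 3 s, so I hand in.

```bash
python3 -c "
from station import r
print(r.hand_in()); s=r.read_state(); print(s['time_s'],s['position'],s['ft_force'])"
```

```text
the job is handed in; nothing more can be done
None
the job is handed in; nothing more can be done
```

I pressed the clamp lever down until it snapped over. With the hand lifted clear, a picture showed it level and staying down, and the picture just before hand-in showed the same.

I then pressed the dark valve's plunger. During the final hold of about 3.5 s, the fingertip stayed at z ≈ 121–121.5 mm, which is about 12.5–13 mm of the 24 mm travel, with 7–8 N on it. I handed the job in at about 10.9 s, still holding.

- **Gauge:** The last picture shows the pointer just about at the middle mark and clear of the right-hand stud. The arm hid the left-hand stud and the pointer's tip in the top view, so that side rests on the measured height.
- **First hold:** The plunger crept back up to about 8.6 mm travel, near the first stud, so I pressed a little deeper before the counted hold. It never came near the bottom.
- **Force:** The readings were 7–8 N, slightly under the roughly 9 N expected at this travel.
- **Bystanders:** The arm did not go near the mallet, the elbow or the spare tip. I did not measure their positions again at the end.

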